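Dock the e-reader and hold the pairing lever at its third click

TASK

Take the e-reader out of the letter rack, slide it edgewise down into the slot of the charging dock and push it fully home before letting go of it. Then, with the e-reader let go, press the dock's spring-return lever down past its first two clicks to the third and hold it there to pair the reader: finish while still holding the lever down, because it springs back up when released. Leave the mug, the book and the spectacles where they are.

Things in the scene. Friction and masses are not known exactly. Their poses are not given: they have to be found in the camera images.
- reader: e-reader: flat black slab 160 mm wide (y), 116 tall (z), 9 thick (x), 0.2 kg, grey screen on its -x face. Starts standing on a long edge in the letter rack, underside 12 mm above the work surface, upper 66 mm clear of the rack: pinch it across its thickness from above. Origin: middle of the bottom edge; z up. May be docked either way round.
- rack: fixed light wood letter rack: base 70 x 180 mm, 12 thick; three upright boards 170 mm long (along y), tops 62 mm above the work surface. The reader stands in the near slot, 14 mm wide, middle at x = 0, open above and at its ends. Envelopes up to 74 mm high stand at x = 18 to 29 mm. Origin: on the work surface under the reader's slot.
- dock: fixed charging dock: dark wood base 140 (x) x 190 mm (y), 20 thick. Slot block, top 58 mm above the work surface, runs along y at x = -40 mm. At the +x side a black console (x = 20 to 70 mm, 90 mm wide, top at 105 mm) has a clock face on top and the lever on its outer +x face. Origin: on the work surface under the base's middle; z up.
- slot (a point): middle of the floor of the dock's slot, 20 mm above the work surface; axes as the dock's. The slot is 13 mm wide (x) and 170 mm long (y); straight walls to 22 mm above its floor, then flared lips to 38 mm. Fully home, the reader's underside rests on this floor, its origin at this point, its y along the slot's, its top 136 mm above the work surface.
- lever_top (a point): middle of the top face of the lever's steel paddle, 30 (dock's x) x 44 mm (y), 10 thick; moves with it. At rest 90 mm above the work surface, at the dock's x = 100 mm, y = 0, 30 mm out from the console's face; the console's top is 15 mm higher; nothing above. Push it straight down, e.g. with closed fingertips.
- lever (a joint): travel of the lever straight down, m: 0 at rest (top), clicks (light detents) at 0.010, 0.020 and 0.030, end stop 0.033 just past the third. A spring pushes it up, from about 2.5 N at rest to 8 N at the third click, the clicks adding or taking about 1 N; it latches nowhere and returns to 0 when let go.
- mug: white mug, 80 mm across, 90 mm tall, loose bystander; origin at the centre of its underside.
- book: hardback book lying flat, 124 x 190 x 28 mm, loose bystander off to the left; origin at the centre of its underside.
- spectacles: amber-framed spectacles, 130 mm wide, 145 mm long, 50 mm high, loose bystander; origin on the work surface under the bridge, arms towards its +x.
There are look-alikes about, which are no part of the job. Of the things that look like the reader, the middle-sized one is meant.

How it is judged:
On the way, in this order (a step that is already met when the one before it is completed fails the run):
1. the e-reader is pushed fully home in the dock's slot while the fingers still hold it (z of reader in the frame of slot between -0.004 and 0.005 m and x of reader in the frame of slot between -0.006 and 0.006 m and y of reader in the frame of slot between -0.012 and 0.012 m and angle between reader's own z axis and vertical below 0.1 rad and angle between the y axis of reader and the y axis of slot, either way round below 0.1 rad and contact force between the fingers and reader above 0.5 N), for 0.1 s.
2. with the e-reader let go in the slot, the lever is held at its third click (z of reader in the frame of slot between -0.004 and 0.005 m and x of reader in the frame of slot between -0.006 and 0.006 m and y of reader in the frame of slot between -0.012 and 0.012 m and angle between reader's own z axis and vertical below 0.1 rad and angle between the y axis of reader and the y axis of slot, either way round below 0.1 rad and value of joint lever above 0.027 m and contact force between the fingers and reader below 0.2 N and contact force between the fingers and dock above 1 N), for 0.5 s.
At the end, for the whole second after the job is handed in: The reader stands at rest, untouched, home in the slot (underside within 5 mm of its floor, within 6 mm across and 12 mm along it, tilt and turn under 0.1 rad), and the fingers press the lever (over 1 N), holding it steady at the third click (travel over 27 mm) (all of step 2 and velocity of joint lever between -0.02 and 0.02 m/s and contact force between the arm and reader below 0.2 N and linear speed of reader below 0.02 m/s); the arm keeps its last pose, push and grip.
It fails at once if the mug was moved (distance of mug from where it was at the start of the episode above 0.03 m).
It fails at once if the book was moved (distance of book from where it was at the start of the episode above 0.03 m).
It fails at once if the spectacles was moved (distance of spectacles from where it was at the start of the episode above 0.03 m).
It also fails if it takes over 56 s, if anything falls off the work surface, if the arm or the gripper's body presses on something with over 40 N, if the wrist force passes 120 N, or if a joint passes its speed limit or range.

ROBOT

A 7-joint arm with a two-finger parallel gripper is mounted at the origin on the work surface. World frame = base frame: x ahead of the robot, y to its left, z up, the work surface at z = 0. Lengths are in m, angles in rad, forces in N, time in s.
With the tool pointing down it reaches from about 0.425 to 1.025 m from the base axis. Payload 9.4 kg.
Tool frame: the origin (TCP) lies on the mounting face of the last link; the fingertips stand 173 mm ahead of it and the grasp point (between the pads) lies 155 mm ahead of it; z points along the fingers, y is the direction in which the jaws open and shut (so a half turn about z gives the same grasp; the last joint's range is limited). The gripper opens to 85 mm and grips with 20 to 120 N. Pads are 22 mm wide; open, the fingers measure 114 mm over their backs; the gripper's body (76 mm by 85 mm) begins 54 mm behind the grasp point. The pads swing forward as they close: fully open they stand 13 mm farther back than shut.
Start: joints at [1.158, 0.599, -0.003, 1.599, 0.002, 0.943, -0.08], TCP at [0.239, -0.685, 0.405] pointing down, gripper open.
Joint ranges: [-2.57, 2.57], [-0.35, 1.97], [-1.29, 1.29], [0.11, 2.56], [-1.05, 4.19], [0.11, 1.86], [-2.63, 2.63]. Speed limits (rad/s): [2.22, 2.22, 3.01, 3.01, 3.14, 3.14, 3.14].

INTERFACE

Orientations are given as a unit quaternion [w, x, y, z].
In Python, from rig import manip gives the robot as it stands. The module is installed in compiled form; this text tells all that it offers.
- The arm moves only by the tool jog_arm, never from a script. Its argument "commands" is text: rows parted by semicolons, each of 5 numbers parted by spaces: the shift along the tool's x, y, z in mm, then the turn about the tool's z in rad, then the finger opening in mm, from 0 to 85.4. A call has exactly 8 rows; each row is the pose to reach, as a shift and turn from the pose commanded when the call began, along the tool's axes at that moment; what a row does not reach only later rows make up. A row lasts 1/8 s, in which the tool goes at most 62.5 mm and 10.7 degrees, less where a joint would pass 70% of its speed; a pose out of reach is approached as far as the arm can. A call with a gripper value outside its range is refused whole. The fingers move at their own pace and stop on an object; "grip_force" is the grip in N (left out, the last holds). Time passes only in rows, so rows that repeat a pose let the fingers close, or fill a call up. It gives the time, the measured TCP pose, the force and the opening at its end, in the units of the state.
- manip.get_obs(): the state, without advancing time (a new reading comes with each control period).
- manip.get_image(name): name is "side" or "top" or "wrist"; returns the picture (384x512x3 uint8, red, green, blue); there is no depth.
- manip.camera_info(name): a dict with "vertical_fov" (degrees; the focal length in pixels is half the picture's height over the tangent of half this angle, whatever the lens; pixels are square), "cx", "cy" (the principal point, pixels), "k1" (the pictures are not rectified: a ray, as slopes to the right and down, at radius r is drawn at 1 + k1 r^2 times it, then the intrinsics apply), "R" (3x3) and "t" (3): a world point X has camera coordinates R X + t. Camera axes: x right, y down, z forward; pixel columns grow to the right and rows downward; lengths in m; the calibration is good to about 2 mm. A picture is of the moment at which its call begins: read the wrist's pose just before it. camera_info takes no time and is no camera call; for the wrist camera it gives the pose at the moment of the call.
- manip.sign_off(): hands the job in, once; it reports no verdict.
The state is a dict: "time_s": time; "joint_positions": joint angles; "joint_vel": joint speeds; "joint_efforts": joint torques, N m; "position": TCP position; "eef_rot": TCP orientation; "ft_force": force on the tool from outside, world axes, zero at the start; "wrist_torque": the same for the moment, N m; "width": finger opening in m.
Only numpy, scipy, OpenCV 4.12 (cv2) and the standard library are available. Lean on these libraries where they do the work, as an engineer would, in place of code of your own. Each camera call takes 0.05 s, during which the arm holds its last target. There are 200 camera calls.

## Working session

There is one attempt and no reset: what is moved stays moved. The work goes in short steps, Python scripts to look and compute and a tool call to move; the robot and the scene stay as the last step left them, time stands still between calls to the robot, and variables do not carry over. Pictures are saved under pics/ and viewed, about 8 in all and at most 12, crops included, and the job is handed in when it is done.

Besides the shell and the picture viewer there is one more tool, called after "Emit:" as name(argument=value, ...), one argument or row to a line, values as JSON. jog_arm: Moves the arm, as the interface text tells. Its arguments: {"type":"object","properties":{"commands":{"type":"string"},"grip_force":{"type":"number"}},"required":["commands"]}

```bash
mkdir -p pics
cat > h.py <<'E'
import numpy as np,cv2
from rig import manip
def K(i):
    f=192/np.tan(np.radians(i['vertical_fov'])/2); return f
def ray(i,u,v):
    f=K(i); d=np.array([(u-i['cx'])/f,(v-i['cy'])/f]); p=d.copy()
    for _ in range(20): p=d/(1+i['k1']*(p@p))
    R=np.array(i['R']);t=np.array(i['t'])
    return -R.T@t, R.T@np.array([p[0],p[1],1])
def onz(i,u,v,z):
    c,d=ray(i,u,v); return c+d*(z-c[2])/d[2]
def proj(i,X):
    q=np.array(i['R'])@np.array(X)+np.array(i['t']); p=q[:2]/q[2]; p=p*(1+i['k1']*(p@p)); return p*K(i)+[i['cx'],i['cy']]
def snap(n,fn):
    i=manip.camera_info(n); im=manip.get_image(n)[:,:,::-1].copy(); cv2.imwrite('pics/'+fn,im); return i,im
E
python3 - <<'E'
from h import *
print(manip.get_obs())
for n in ['side','top']:
    i,im=snap(n,n+'0.png'); print(n,i)
i,im=snap('wrist','w0.png')
E
```

```text
{'time_s': 0.0, 'joint_positions': array([ 1.15831662,  0.60015902, -0.00251314,  1.60017047,  0.00180016,
        0.9428983 , -0.0797751 ]), 'joint_vel': array([ 0.00132764,  0.00067667,  0.00099628,  0.00165998,  0.00057681,
       -0.00129557,  0.00055416]), 'joint_efforts': array([ 1.90258029e-04, -7.76454592e+01,  1.56476688e+00, -2.58009517e+01,
        1.23848958e-02,  8.99620063e-03,  2.57392998e-05]), 'position': array([ 0.23881244, -0.68431174,  0.40377818]), 'eef_rot': array([-7.87169498e-04,  9.85934338e-01,  1.67131126e-01, -2.17487405e-04]), 'ft_force': array([0.07041738, 0.01749823, 0.31737749]), 'wrist_torque': array([-0.03004241, -0.04649805,  0.00562765]), 'width': 0.08537736887024142}
side {'vertical_fov': 42.06050537070095, 'cx': 264.0387470340855, 'cy': 196.53496729768642, 'k1': 0.023612965724392476, 'R': array([[-0.88455667, -0.46631697, -0.01039179],
       [-0.25831738,  0.50830966, -0.82151897],
       [ 0.38837049, -0.7239957 , -0.57008647]]), 't': array([0.47501901, 0.16699947, 1.35365569])}
top {'vertical_fov': 57.78651053335902, 'cx': 262.9659734295692, 'cy': 194.1374871081686, 'k1': 0.026382036725575552, 'R': array([[ 0.09941096, -0.99504082, -0.00335222],
       [-0.97408205, -0.09662804, -0.20451694],
       [ 0.20317878,  0.02359656, -0.97885729]]), 't': array([0.03728113, 0.52741091, 0.84300383])}
```

View pics/top0.png

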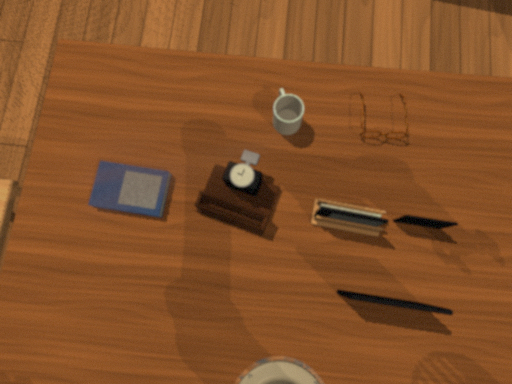

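View pics/side0.png

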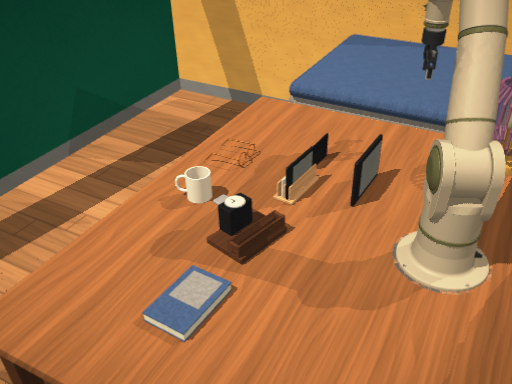

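The top view shows three black slabs: a large one at (395,302), a small one at (427,222), and the one in the rack at (352,215). The rack one should be the middle-sized reader. The dock is at (240,195), with its lever at (250,157). The mug is at (288,113), the spectacles at (385,120) and the book at (131,190).

Run:
```python
import cv2,numpy as np
t=cv2.imread('pics/top0.png');s=cv2.imread('pics/side0.png')
a=cv2.resize(t[180:250,300:400],None,fx=4,fy=4,interpolation=2)
b=cv2.resize(t[140:240,185:290],None,fx=3.8,fy=3.8,interpolation=2)[:,:399]
c=cv2.resize(s[125:205,270:370],None,fx=4,fy=4,interpolation=2)
d=cv2.resize(s[185:265,200:300],None,fx=4,fy=4,interpolation=2)
L=np.vstack([a,c]);R=np.vstack([b,d]); h=min(len(L),len(R))
L=L[:600];R=R[:600]
cv2.imwrite('pics/crop1.png',np.hstack([L,R]))
print(L.shape,R.shape)
```

```text
Traceback (most recent call last):
ValueError: all the input array dimensions except for the concatenation axis must match exactly, but along dimension 1, the array at index 0 has size 399 and the array at index 1 has size 400
```

Run:
```python
import cv2,numpy as np
t=cv2.imread('pics/top0.png');s=cv2.imread('pics/side0.png')
f=lambda im,u,v,w,h:cv2.resize(im[v:v+h,u:u+w],(400,300),interpolation=2)
cv2.imwrite('pics/crop1.png',np.vstack([np.hstack([f(t,300,180,100,75),f(t,180,145,120,90)]),np.hstack([f(s,260,125,112,84),f(s,195,185,100,75)])]))
```

```text
(no output)
```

View pics/crop1.png

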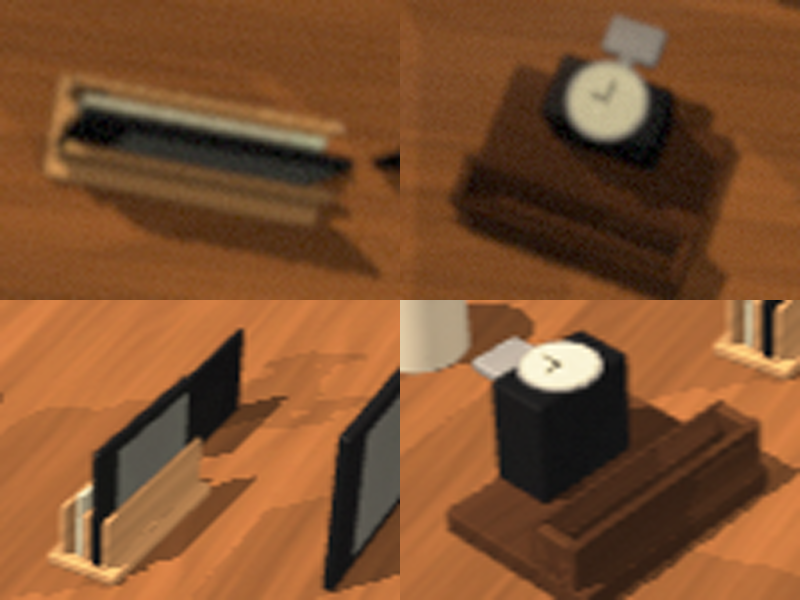

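The crops confirm it. The middle-sized slab with a grey screen stands in the near slot of the rack, in front of the envelopes. The dock's paddle is at about (250,157) and the clock centre at about (242,175) in the top view.

Run:
```python
from h import *
i=manip.camera_info('top'); s=manip.camera_info('side')
c=lambda x,y:(300+x/4,180+y/4)
d=lambda x,y:(180+(x-400)/3.3333,145+y/3.3333)
P=lambda n,uv,z,I=i:print(n,np.round(uv,1),onz(I,*uv,z).round(3))
print('cam',ray(i,0,0)[0],ray(s,0,0)[0])
P('readerL',c(75,115),.128);P('readerR',c(350,160),.128)
P('envL',c(80,98),.074);P('envR',c(325,145),.074)
P('baseFL',c(65,75),.06);P('nearboardL',c(60,150),.062);P('nearboardR',c(335,185),.062)
P('lever',d(635,40),.09);P('clock',d(607,100),.105)
P('blkFL',d(470,155),.058);P('blkNR',d(700,262),.058);P('baseFR',d(737,152),.02)
e=lambda x,y:(195+(x-400)/4,185+(y-300)/4)
P('lever s',e(508,357),.09,s);P('clock s',e(562,364),.105,s)
P('blk far end',e(720,403),.058,s);P('blk near end',e(540,530),.058,s)
g=lambda x,y:(260+x/3.571,125+(y-300)/3.571)
P('reader near top s',g(95,450),.128,s);P('reader far top s',g(190,380),.128,s)
o=manip.get_obs();w=manip.camera_info('wrist');print('wristcam rel',ray(w,256,192)[0]-o['position'],ray(w,w['cx'],w['cy'])[1],w['vertical_fov'])
from scipy.spatial.transform import Rotation as R
q=o['eef_rot'];print(R.from_quat(q,scalar_first=True).as_matrix().round(3))
```

```text
cam [0.33875486 0.06816694 0.93316988] [-0.06239982  1.11666289  0.91383033]
readerL [318.8 208.8] [ 0.484 -0.046  0.128]
readerR [387.5 220. ] [ 0.473 -0.206  0.128]
envL [320.  204.5] [ 0.505 -0.056  0.074]
envR [381.2 216.2] [ 0.49  -0.209  0.074]
baseFL [316.2 198.8] [ 0.521 -0.047  0.06 ]
nearboardL [315.  217.5] [ 0.473 -0.047  0.062]
nearboardR [383.8 226.2] [ 0.468 -0.219  0.062]
lever [250.5 157. ] [0.606 0.129 0.09 ]
clock [242.1 175. ] [0.553 0.144 0.105]
blkFL [201.  191.5] [0.512 0.249 0.058]
blkNR [270.  223.6] [0.447 0.064 0.058]
baseFR [281.1 190.6] [0.543 0.043 0.02 ]
lever s [222.  199.2] [0.6   0.137 0.09 ]
clock s [235.5 201. ] [0.55  0.145 0.105]
blk far end [275.  210.8] [0.459 0.079 0.058]
blk near end [230.  242.5] [0.501 0.26  0.058]
reader near top s [286.6 167. ] [ 0.485 -0.05   0.128]
reader far top s [313.2 147.4] [ 0.461 -0.197  0.128]
wristcam rel [ 0.06822041  0.02361881 -0.03123925] [-0.27301793 -0.09278927 -0.95752356] 68.923332027549
[[ 0.944  0.33  -0.   ]
 [ 0.33  -0.944  0.001]
 [-0.    -0.001 -1.   ]]
```

Emit:
jog_arm(
  commands="50 -55 0 -0.18 60;100 -110 0 -0.36 60;150 -165 0 -0.54 60;200 -220 0 -0.72 60;250 -275 0 -0.9 60;300 -330 0 -1.08 60;350 -385 0 -1.15 60;400 -440 0 -1.15 60",
  grip_force=40,
)

```text
time_s: 1.15
position: [0.4349, -0.2227, 0.4047]
eef_rot: [0.0, 0.736, 0.677, 0.0]
ft_force: [0.5, -0.9, -0.3]
width: 0.0604
```

Run:
```python
from h import *
o=manip.get_obs();print(o['time_s'],o['position'],o['joint_vel'].round(2))
i,im=snap('wrist','w1.png')
cv2.imwrite('pics/w1b.png',cv2.resize(im,(800,600)))
for p in [(.485,-.048,.128),(.470,-.204,.128)]: print(proj(i,p))
```

```text
1.15 [ 0.43490187 -0.22267827  0.40471397] [-0.93 -0.06 -0.1   0.12  0.02 -0.05 -1.08]
[300.60863342 -40.71006132]
[290.91555499 164.16806739]
```

View pics/w1b.png

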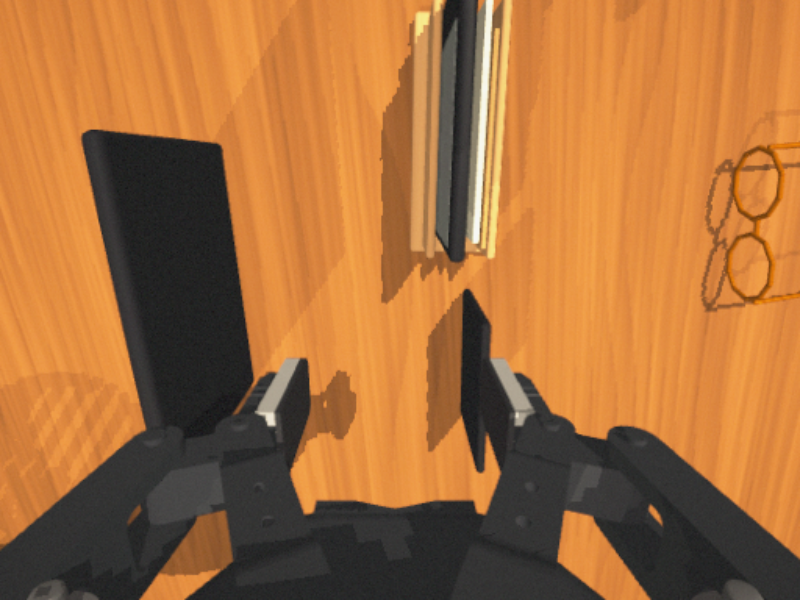

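Emit:
jog_arm(
  commands="50 18 0 0 60;99 35 0 0 60;99 35 0 0 60;99 35 0 0 60;99 35 0 0 60;99 35 0 0 60;99 35 0 0 60;99 35 0 0 60",
)

```text
time_s: 2.2
position: [0.4777, -0.129, 0.4047]
eef_rot: [0.0, 0.737, 0.676, -0.0]
ft_force: [-0.2, -1.1, -0.2]
width: 0.0601
```

Run:
```python
from h import *
o=manip.get_obs();print(o['time_s'],o['position'],o['joint_vel'].round(2),o['eef_rot'].round(4))
i,im=snap('wrist','w2.png')
cv2.imwrite('pics/w2b.png',cv2.resize(im,(800,600)))
g=im.max(2)
for v in range(20,300,20):
    row=g[v,180:400]; b=np.flatnonzero(row<40)
    print(v,(b.min()+180,b.max()+180,len(b)) if len(b) else None)
for x in (-.0045,.0045):
  for y in (-.08,0,.08):
    th=-.085;print(proj(i,[.478+x*np.cos(th)-y*np.sin(th),-.127+x*np.sin(th)+y*np.cos(th),.128]).round(1))
```

```text
2.2 [ 0.47771264 -0.12898099  0.40468237] [-0. -0. -0.  0. -0. -0. -0.] [ 0.      0.7367  0.6762 -0.    ]
20 None
40 None
60 None
80 None
100 (np.int64(251), np.int64(251), 1)
120 None
140 (np.int64(251), np.int64(251), 1)
160 None
180 None
200 None
220 (np.int64(250), np.int64(251), 2)
240 (np.int64(192), np.int64(314), 12)
260 (np.int64(182), np.int64(323), 34)
280 (np.int64(183), np.int64(379), 36)
[249.2 262.4]
[248.8 185.2]
[248.4  93. ]
[258.2 262.4]
[258.7 185.2]
[259.2  93. ]
```

View pics/w2b.png

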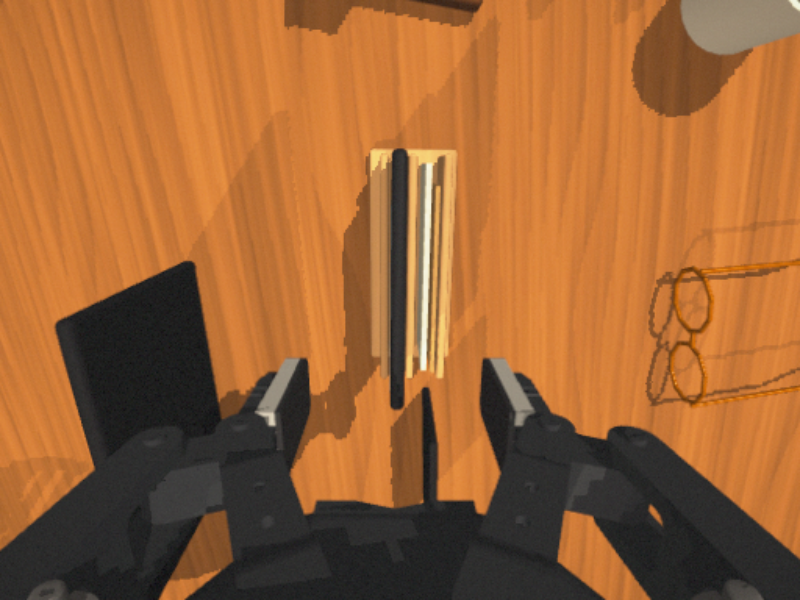

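Emit:
jog_arm(
  commands="1 1.5 50 0.01 60;2 1.5 100 0.01 60;2 1.5 130 0.01 60;2 1.5 145 0.01 60;2 1.5 145 0.01 60;2 1.5 145 0.01 0;2 1.5 145 0.01 0;2 1.5 145 0.01 0",
  grip_force=40,
)

```text
time_s: 3.25
position: [0.4796, -0.127, 0.2605]
eef_rot: [0.001, 0.74, 0.673, 0.0]
ft_force: [-0.1, -0.1, 4.2]
width: 0.0086
```

Emit:
jog_arm(
  commands="0 0 0 0 0;0 0 0 0 0;0 0 0 0 0;0 0 -25 0 0;0 0 -50 0 0;0 0 -90 0 0;0 0 -130 0 0;0 0 -130 0 0",
  grip_force=40,
)

```text
time_s: 4.25
position: [0.4798, -0.1269, 0.3925]
eef_rot: [0.002, 0.74, 0.672, 0.001]
ft_force: [0.2, -0.4, -2.4]
width: 0.0088
```

Emit:
jog_arm(
  commands="30 6 0 0 0;60 12 0 0 0;100 20 0 0.05 0;140 28 0 0.1 0;190 40 0 0.125 0;230 48 0 0.125 0;230 48 0 0.125 0;230 48 0 0.125 0",
)

```text
time_s: 5.25
position: [0.5486, 0.0971, 0.3887]
eef_rot: [-0.0, 0.78, 0.625, -0.001]
ft_force: [-0.6, -0.6, -2.1]
width: 0.0083
```

Run:
```python
from h import *
o=manip.get_obs();print(o['time_s'],o['position'],o['joint_vel'].round(2),o['eef_rot'].round(4),o['width'],o['ft_force'])
i,im=snap('wrist','w3.png')
cv2.imwrite('pics/w3b.png',cv2.resize(im,(800,600)))
th=-.22;c,s=np.cos(th),np.sin(th)
for x,y,z in [(0,0,.02),(0,-.085,.058),(0,.085,.058),(140,0,.09)]:
    x=x/1000;print((proj(i,[.469+x*c-y*s,.163+x*s+y*c,z])*1.5625).round(1))
i,im=snap('top','t3.png')
```

```text
5.25 [0.54861122 0.09708849 0.38869359] [ 0.02 -0.01  0.01  0.   -0.    0.   -0.  ] [-2.000e-04  7.804e-01  6.253e-01 -1.000e-03] 0.00832092853571331 [-0.5566666  -0.55791281 -2.14826892]
[275.5 198.2]
[270.7 320.8]
[249.7  64.8]
[476.4 207. ]
```

View pics/w3b.png

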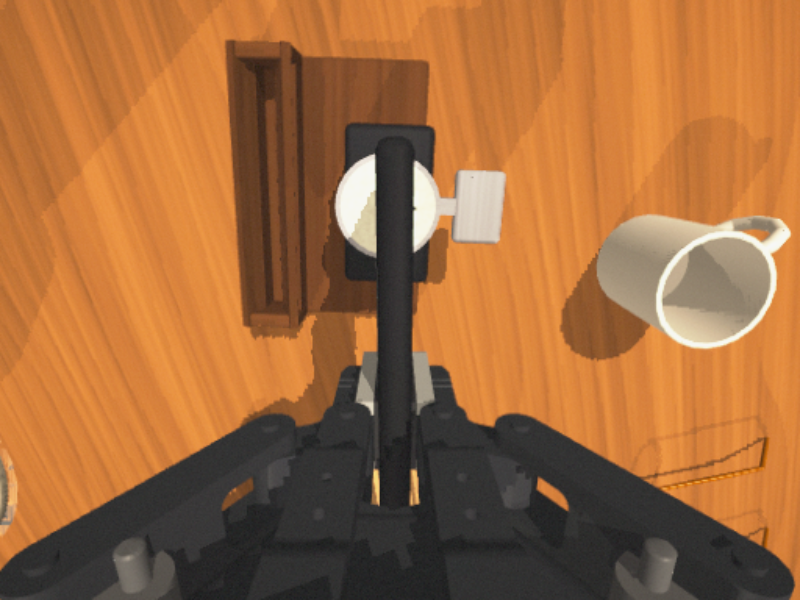

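The wrist view shows the slot block on the left, running from about (260,42) to (272,325). The paddle is at (479,207), the mug at (690,280), and the held reader lies along the centre. I'll enlarge the slot for a precise measurement.

Run:
```python
from h import *
im=cv2.imread('pics/w3.png')
c=im[20:215,135:215]; c=cv2.convertScaleAbs(c,alpha=2.2,beta=10)
a=cv2.resize(c[:98],(480,588),interpolation=2)
b=cv2.resize(c[97:],(480,588),interpolation=2)
cv2.imwrite('pics/crop3.png',np.hstack([a[:, :400],b[:,:400]]))
```

```text
(no output)
```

View pics/crop3.png

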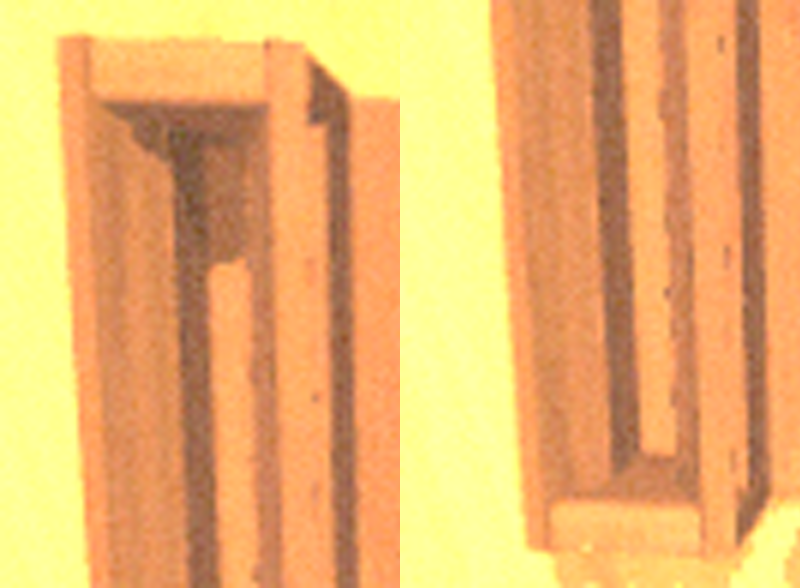

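```bash
cat > m.py <<'E'
from h import *
from scipy.spatial.transform import Rotation as R
i=manip.camera_info('wrist'); o=manip.get_obs()
l=lambda x,y,z=.058:onz(i,135+x/6,20+y/6,z)[:2]
r=lambda x,y,z=.058:onz(i,135+(x-400)/6,117+y/6,z)[:2]
def yaw(d): return np.arctan2(-d[0],d[1])
for n,Q in [('outer',[l(60,37),l(303,42),r(528,548),r(738,553)]),('inner',[l(90,100),l(265,105),r(550,500),r(700,503)]),]:
    Q=np.array(Q); print(n,Q.round(4).tolist(),'c',Q.mean(0).round(4),'yaw',yaw(Q[0]-Q[2]).round(4),yaw(Q[1]-Q[3]).round(4),'w',np.linalg.norm(Q[0]-Q[1]).round(4),np.linalg.norm(Q[2]-Q[3]).round(4),'L',np.linalg.norm(Q[0]-Q[2]).round(4))
P=np.array([onz(i,u/1.5625,v/1.5625,.09)[:2] for u,v in [(457,171),(505,172),(498,243),(453,240)]])
print('paddle',P.mean(0).round(4),'yaw',yaw(P[0]-P[3]).round(3),yaw(P[1]-P[2]).round(3))
C=onz(i,388/1.5625,205/1.5625,.105)[:2];print('clock',C.round(4))
# held reader top (z from lift)
zt=o['position'][2]-.2605+.128
for u,v in [(395,142)]: print('reader +y end',onz(i,u/1.5625,v/1.5625,zt).round(4))
M=R.from_quat(o['eef_rot'],scalar_first=True).as_matrix();print('tool',o['position'].round(4),'\n',M.round(4),'yaw x',np.arctan2(M[1,0],M[0,0]).round(4))
E
python3 m.py
```

```text
outer [[0.4781, 0.2617], [0.5162, 0.2519], [0.4304, 0.08], [0.4695, 0.0702]] c [0.4735 0.166 ] yaw -0.2567 -0.2512 w 0.0393 0.0404 L 0.1879
inner [[0.4799, 0.2517], [0.5076, 0.2444], [0.4376, 0.0884], [0.4653, 0.0816]] c [0.4726 0.1665] yaw -0.2538 -0.2537 w 0.0286 0.0286 L 0.1688
paddle [0.6072 0.1311] yaw -0.242 -0.254
clock [0.5548 0.1456]
reader +y end [0.5649 0.1714 0.2566]
tool [0.5487 0.0963 0.3891] 
 [[ 2.197e-01  9.756e-01 -1.200e-03]
 [ 9.756e-01 -2.197e-01 -1.000e-03]
 [-1.200e-03 -9.000e-04 -1.000e+00]] yaw x 1.3492
```

Emit:
jog_arm(
  commands="13 -22 0 0.03 0;27 -45 0 0.03 0;40 -67 0 0.03 0;53 -89 0 0.03 0;53 -89 0 0.03 0;53 -89 30 0.03 0;53 -89 70 0.03 0;53 -89 70 0.03 0",
)

```text
time_s: 6.35
position: [0.4736, 0.1672, 0.3178]
eef_rot: [-0.0, 0.79, 0.613, -0.002]
ft_force: [-0.3, 0.8, -1.1]
width: 0.0083
```

Run:
```python
from h import *
o=manip.get_obs();print(o['time_s'],o['position'].round(4),o['eef_rot'].round(4),o['width'],o['ft_force'])
i,im=snap('wrist','w4.png'); s,si=snap('side','s4.png')
a=cv2.resize(im[0:288,128:384],(533,600),interpolation=2)
b=cv2.resize(si[150:275,200:312],(267,300),interpolation=2)
b2=cv2.resize(snap('top','t4.png')[1][140:252,185:285],(267,300),interpolation=2)
cv2.imwrite('pics/c4.png',np.hstack([a,np.vstack([b,b2])]))
th=-.253;c,s_=np.cos(th),np.sin(th)
for y in(-.085,.085): print('slot ends @z.058',(proj(i,[.473-y*s_,.166+y*c,.058])-[128,0])*2.083)
```

```text
6.35 [0.4736 0.1672 0.3178] [-4.000e-04  7.902e-01  6.129e-01 -2.500e-03] 0.00834824530859895 [-0.30319623  0.81644304 -1.10541725]
slot ends @z.058 [262.4568388  580.22455213]
slot ends @z.058 [263.81132857 184.34352512]
```

View pics/c4.png

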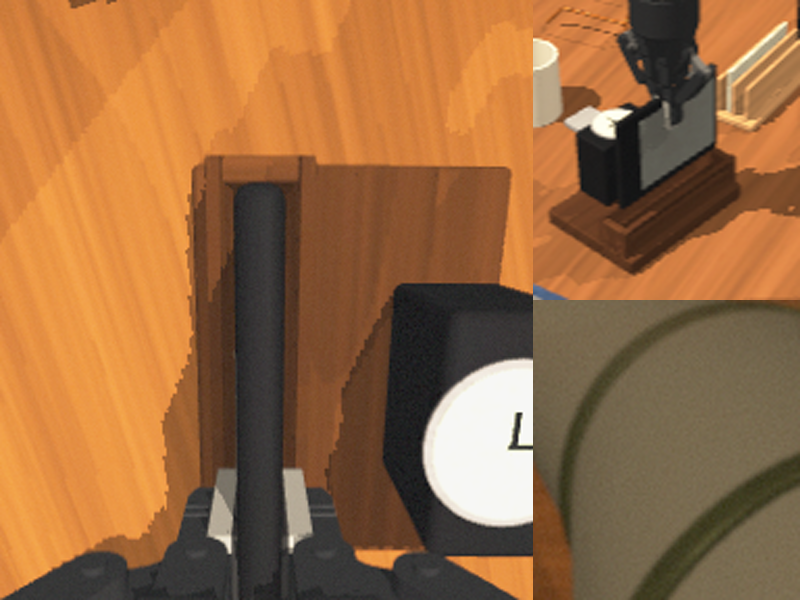

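Run:
```python
from h import *
i=manip.camera_info('wrist');o=manip.get_obs()
th=-.253;y=np.array([-np.sin(th),np.cos(th)]);x=np.array([np.cos(th),np.sin(th)])
for v in (182,185):
  e=onz(i,128+259/2.083,v/2.083,.1855)[:2]-[.473,.166]; print('end in slot frame',x@e,y@e)
e=o['position'][:2]-[.473,.166];print('tcp',x@e,y@e)
for u in (236,285): # at row 300
  e=onz(i,128+u/2.083,300/2.083,.1855)[:2]-[.473,.166];print(x@e)
```

```text
end in slot frame -4.844007481227888e-05 0.08103522983516706
end in slot frame -4.760804343343722e-05 0.08055375601219494
tcp 0.0007489500489592634 0.0026707711605664973
-0.00410800126934275
0.0046135425135202
```

Emit:
jog_arm(
  commands="0 0 8 0 0;0 0 15 0 0;0 0 22 0 0;0 0 29 0 0;0 0 36 0 0;0 0 42 0 0;0 0 47 0 0;0 0 47 0 0",
)

```text
time_s: 7.5
position: [0.4737, 0.1688, 0.2723]
eef_rot: [-0.0, 0.79, 0.614, -0.0]
ft_force: [-0.2, 0.1, -1.1]
width: 0.0085
```

Emit:
jog_arm(
  commands="0 0 1 0 0;0 0 2 0 0;0 0 3 0 0;0 0 4 0 0;0 0 5 0 0;0 0 5 0 0;0 0 5 0 0;0 0 5 0 0",
)

```text
time_s: 8.5
position: [0.4737, 0.1687, 0.2685]
eef_rot: [0.0, 0.79, 0.613, 0.0]
ft_force: [-3.3, -1.7, 12.4]
width: 0.0086
```

Emit:
jog_arm(
  commands="0 0 1 0 0;0 0 2 0 0;0 0 2 0 0;0 0 2 0 0;0 0 2 0 0;0 0 2 0 0;0 0 2 0 0;0 0 2 0 0",
)

```text
time_s: 9.5
position: [0.4736, 0.1687, 0.2685]
eef_rot: [0.001, 0.79, 0.613, 0.001]
ft_force: [-8.4, -4.5, 44.4]
width: 0.0086
```

Run:
```python
from h import *
s,si=snap('side','s5.png');i,im=snap('wrist','w5.png')
cv2.imwrite('pics/c5.png',np.hstack([cv2.resize(si[160:272,200:312],(400,400),interpolation=2),cv2.resize(im[40:240,150:350],(400,400),interpolation=2)]))
th=-.253;y=np.array([-np.sin(th),np.cos(th)]);x=np.array([np.cos(th),np.sin(th)])
for a in (-.08,.08):
  p=np.array([.473,.166])+y*(a+.001)-x*.0045
  print('pred top corners in crop',((proj(s,[*p,.136])-[200,160])*400/112).round(1))
```

```text
pred top corners in crop [272.9 111.7]
pred top corners in crop [127.1 205. ]
```

View pics/c5.png

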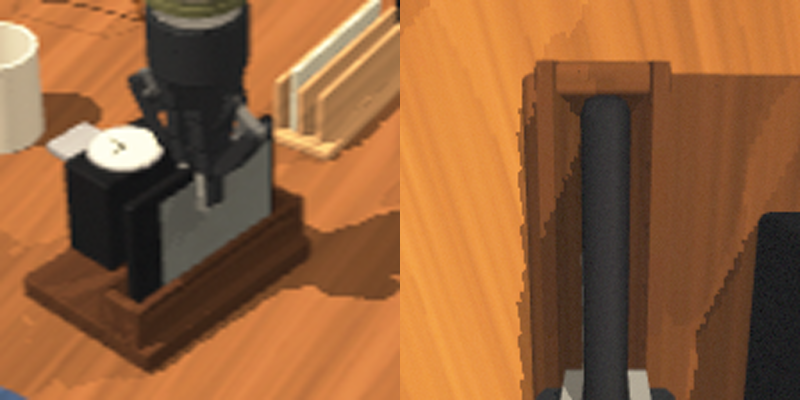

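The predicted corners of a fully home reader, (273,112) and (127,205) in the crop, match the picture. The reader is bottomed at the expected height and gripped, so I ease off, release and rise.

Emit:
jog_arm(
  commands="0 0 -1 0 0;0 0 -2.5 0 0;0 0 -2.5 0 0;0 0 -2.5 0 30;0 0 -2.5 0 30;0 0 -2.5 0 30;0 0 -2.5 0 30;0 0 -2.5 0 30",
)

```text
time_s: 10.6
position: [0.4738, 0.1687, 0.2681]
eef_rot: [-0.0, 0.79, 0.613, -0.0]
ft_force: [-0.2, 0.3, 0.2]
width: 0.0301
```

Emit:
jog_arm(
  commands="0 0 -10 0 30;0 0 -25 0 30;0 0 -45 0 30;0 0 -70 0 30;0 0 -95 0 30;0 0 -95 0 30;0 0 -95 0 0;0 0 -95 0 0",
)

```text
time_s: 11.6
position: [0.4736, 0.1686, 0.3626]
eef_rot: [-0.0, 0.79, 0.613, -0.001]
ft_force: [0.1, -0.2, 0.2]
width: -0.0001
```

Run:
```python
from h import *
from scipy.spatial.transform import Rotation as R
o=manip.get_obs();M=R.from_quat(o['eef_rot'],scalar_first=True).as_matrix()
print(o['time_s'],o['position'].round(4),o['width'],o['ft_force'].round(1))
d=np.array([.608,.131,.28])-o['position'];print('to paddle, tool axes mm',(M.T@d*1000).round(1),np.arctan2(M[1,0],M[0,0]))
```

```text
11.6 [0.4736 0.1686 0.3626] -9.76205649337447e-05 [ 0.1 -0.2  0.2]
to paddle, tool axes mm [ -3.1 139.6  82.5] 1.3208605752468243
```

Emit:
jog_arm(
  commands="0 20 0 0.18 0;-1 40 0 0.36 0;-1 60 0 0.54 0;-2 80 0 0.72 0;-2 100 0 0.9 0;-3 120 0 1.08 0;-3 142 0 1.26 0;-3 142 0 1.44 0",
)

```text
time_s: 12.6
position: [0.6118, 0.1302, 0.362]
eef_rot: [0.0, 0.998, -0.063, -0.0]
ft_force: [0.5, 0.1, -0.4]
width: -0.0002
```

Emit:
jog_arm(
  commands="0 0 10 0.13 0;0 0 20 0.13 0;0 0 40 0.13 0;0 0 60 0.13 0;0 0 60 0.13 0;0 0 60 0.13 0;0 0 60 0.13 0;0 0 60 0.13 0",
)

```text
time_s: 13.6
position: [0.6108, 0.1307, 0.3038]
eef_rot: [-0.0, 0.992, -0.124, 0.0]
ft_force: [-0.4, 0.2, -0.6]
width: -0.0003
```

Run:
```python
from h import *
from scipy.spatial.transform import Rotation as R
o=manip.get_obs();M=R.from_quat(o['eef_rot'],scalar_first=True).as_matrix()
print(o['time_s'],o['position'].round(4),o['joint_positions'].round(2))
d=np.array([.608,.131,.263])-o['position'];print('to paddle top contact, tool axes mm',(M.T@d*1000).round(1),np.arctan2(M[1,0],M[0,0]))
s,si=snap('side','s6.png');i,im=snap('wrist','w6.png')
cv2.imwrite('pics/c6.png',np.hstack([cv2.resize(si[150:280,170:300],(400,400),interpolation=2),cv2.resize(im,(400,300))[:300,:400] if 0 else cv2.resize(im[:,64:448],(400,400))]))
```

```text
13.6 [0.6108 0.1307 0.3038] [-0.35  0.6   0.07  1.93 -0.06  0.62 -2.06]
to paddle top contact, tool axes mm [-2.8  0.4 40.8] -0.24890402194253528
```

View pics/c6.png

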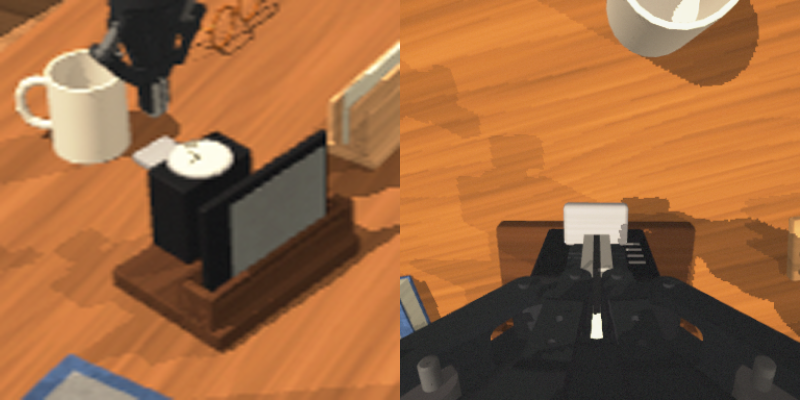

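Emit:
jog_arm(
  commands="0 0 10 0 0;0 0 20 0 0;0 0 30 0 0;0 0 36 0 0;0 0 42 0 0;0 0 48 0 0;0 0 52 0 0;0 0 52 0 0",
)

```text
time_s: 14.7
position: [0.6105, 0.1306, 0.251]
eef_rot: [0.0, 0.992, -0.124, -0.0]
ft_force: [-1.5, 0.2, 3.7]
width: -0.0001
```

Emit:
jog_arm(
  commands="0 0 4 0 0;0 0 8 0 0;0 0 12 0 0;0 0 15 0 0;0 0 18 0 0;0 0 20 0 0;0 0 20 0 0;0 0 20 0 0",
)

```text
time_s: 15.7
position: [0.6105, 0.1306, 0.2317]
eef_rot: [-0.0, 0.992, -0.124, -0.0]
ft_force: [-3.0, -1.0, 9.0]
width: -0.0001
```

Emit:
jog_arm(
  commands="0 0 0.5 0 0;0 0 1 0 0;0 0 1.5 0 0;0 0 1.5 0 0;0 0 1.5 0 0;0 0 1.5 0 0;0 0 1.5 0 0;0 0 1.5 0 0",
)

```text
time_s: 16.7
position: [0.6105, 0.1306, 0.2303]
eef_rot: [-0.0, 0.992, -0.124, 0.0]
ft_force: [-3.6, -0.9, 10.7]
width: -0.0001
```

Run:
```python
from h import *
o=manip.get_obs();print(o['time_s'],o['position'].round(4),o['ft_force'].round(1))
s,si=snap('side','s7.png');i,im=snap('wrist','w7.png')
cv2.imwrite('pics/c7.png',np.hstack([cv2.resize(si[150:280,170:300],(400,400),interpolation=2),cv2.resize(im[:,64:448],(400,400))]))
```

```text
16.7 [0.6105 0.1306 0.2303] [-3.6 -0.9 10.7]
```

View pics/c7.png

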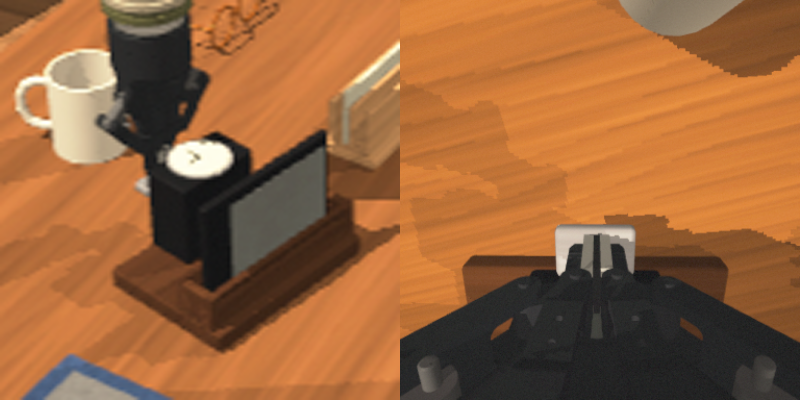

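The lever is down about 32 mm with a push of 10.7 N. The reader stands in the slot, and the mug hasn't moved.

```bash
python3 -c "
from rig import manip
print(manip.sign_off())"
```

```text
the job is handed in; nothing more can be done
None
```

The e-reader is home in the dock and let go. I handed the job in at about 17 s with the lever held down at its third click; sign-off gave no verdict.

- **Reader:** I took the middle-sized slab from the rack's near slot and lowered it into the dock. I pushed until it bottomed, at about 44 N, at the expected height while still gripped. The side view agreed with the predicted position of a fully home reader. I then released it and rose clear.
- **Lever:** I pressed the paddle with closed fingertips. At the last check the force was about 10.7 N upward and the travel about 32 mm. That travel is worked out from the fingertip height, not read from the joint, and is past the third click at 30 mm.
- **Bystanders:** In the last pictures the reader stands upright in the slot. The mug sits where it was in the previous view, and the arm went nowhere near the book or the spectacles, though I did not measure any of the three afterwards.

No check failed or disagreed.

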